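Shut the screw bays and hold the tool box lid open

TASK

On the garage bench stands a shut tool box with two small screw bays on its lid, whose hinged covers stand open. First press both bay covers down until they snap shut, so that no screws can spill, then lift the big lid (it has a bar handle on top) and hold it open at 50 degrees so that I can reach inside: finish while still holding it there, as it falls shut if let go. Leave the other things on the bench where they are.

Things in the scene. Friction and masses are not known exactly. Their poses are not given: they have to be found in the camera images.
- toolbox: Black plastic tool box, fixed to the bench: 210 mm deep (x) by 420 mm wide (y) by 130 mm high without its lid. Origin at the centre of its underside, on the bench; its x axis points from the front (robot side, two steel latches, for looks only and not locked) to the back where the lid is hinged, y to its left, z up. It is turned by up to about 15 degrees.
- lid (a joint): Angle of the grey tool box lid (210 x 420 x 25 mm, about 0.4 to 0.9 kg) about its hinge along the upper back edge of the box: 0 = shut, grows as the front edge rises, up to 1.75 rad. 50 degrees = 0.873 rad. It swings freely and falls shut when let go.
- lid_hinge (a point): Point on the lid's hinge axis, in the middle of the box's width: 105 mm behind the box's centre and 130 mm above the bench; the axis runs along the box's y.
- lid_handle (a point): Middle of the lid handle's round steel bar, 14 mm thick, along the box's y, 110 mm long between two posts. With the lid shut it lies 165 mm in front of and 70 mm above the hinge axis: 45 mm above the lid's upper face, 200 mm above the bench. It can be pinched from above, one finger before and one behind the bar; the bar turns in the grip as the lid swings.
- cover_left (a joint): Angle of the bay cover on the lid's left half (+y), relative to the lid: 0 = flush, snapped shut; grows as its front edge rises. A flat plate 127 mm front to back, 118 mm wide, 5 mm thick, black rim, clear window. Its hinge axis, along its back lower edge, lies 40 mm in front of and 41 mm above the lid's hinge axis (lid shut); its middle is 135 mm left of the lid's middle. Starts half open.
- cover_right (a joint): Angle of the like cover on the lid's right half, 135 mm to the right (-y) of the lid's middle. Each cover stays where it is put (stiff hinge). Pressed down, its nose meets a sprung catch at about 0.1 rad; a push of roughly 8 to 12 N at its pad point snaps it past the catch, and it then stays shut, below 0.03 rad.
- cover_left_pad (a point): Point to press on the left cover: on its upper face, in the middle of its width, 95 mm in front of its hinge axis (32 mm behind its front edge); moves with the cover. Shut, it lies 176 mm above the bench.
- cover_right_pad (a point): The like point on the right cover.
- paint_can: Bystander: small paint can, 90 mm across, 110 mm high, standing beside the tool box; origin at the centre of its underside.
- oil_bottle: Bystander: grey bottle, 66 mm across, 170 mm high, standing beside the tool box; origin at the centre of its underside.
- wrench: Bystander: wrench lying flat on the bench behind the tool box; origin at the centre of its underside.

How it is judged:
By the outcome, as a careful person would: the job done as asked, in the order asked, and still so for the second after the job is handed in, while the arm keeps its last pose, push and grip.
It also fails if it takes over 56 s, if anything falls off the work surface, if the arm or the gripper's body presses on something with over 40 N, if the wrist force passes 120 N, or if a joint passes its speed limit or range.

ROBOT

A 6-joint arm with a two-finger parallel gripper is mounted at the origin on the work surface. World frame = base frame: x ahead of the robot, y to its left, z up, the work surface at z = 0. Lengths are in m, angles in degrees, forces in N, time in s.
With the tool pointing down it reaches from about 0.375 to 0.9 m from the base axis. Payload 3.1 kg.
Tool frame: the origin (TCP) lies at the very end of the fingers, on their centre line; the grasp point (between the pads) lies 19 mm behind it; z points along the fingers, y is the line along which they close (so a half turn about z gives the same grasp; the last joint's range is limited). The gripper opens to 87 mm and grips with 3 to 60 N. Pads are 19 mm wide; open, the fingers measure 117 mm over their backs; the gripper's body (75 mm by 190 mm) begins 51 mm behind the grasp point.
Start: joints at [-79.326, 30.224, 82.088, -0, 67.689, -10.227], TCP at [0.223, -0.584, 0.223] pointing down, gripper open.
Joint ranges: [-176.69, 176.69], [-43.24, 126.21], [12.49, 139.97], [-82, 262], [0, 151.66], [-163.58, 163.58]. Speed limits (degrees/s): [159.86, 159.86, 180, 180, 180, 180].

INTERFACE

Orientations are given as a 3x3 rotation matrix whose columns are the frame's x, y, z axes.
In Python, from rig import bot, imaging gives the robot as it stands.
- The arm moves only by the tool drive_tool, never from a script. Its argument "deltas" is text: rows parted by semicolons, each of 5 numbers parted by spaces: the finger opening in mm, from 0 to 87, then the shift along the world's x, y, z in mm, then the turn about the world's z in rad. In form: jaw dx dy dz twist; .... A call has 1 to 12 rows; each row is the pose to reach, as a shift and turn from the pose commanded when the call began; what a row does not reach only later rows make up. A row lasts 1/10 s, in which the tool goes at most 50 mm and 8.59 degrees, less where a joint would pass 70% of its speed; a pose out of reach is approached as far as the arm can. A call with a gripper value outside its range is refused whole. The fingers move at their own pace and stop on an object; the grip force is fixed at half the most. Time passes only in rows, so rows that repeat a pose let the fingers close. It gives the time, the measured TCP pose, the force, the opening and the grip force at its end, in the units of the state.
- bot.read_state(): the state, without advancing time (a new reading comes with each control period).
- imaging.capture(name): name is "scene" or "side" or "wrist"; returns the picture (400x640x3 uint8, red, green, blue); there is no depth.
- imaging.camera_model(name): a dict with "fx", "fy", "cx", "cy" (pixels), "dist" ([k1, k2, p1, p2, k3] as OpenCV has them; the pictures are not rectified), "T" (4x4, takes a point from camera to world coordinates). Camera axes: x right, y down, z forward; pixel columns grow to the right and rows downward; lengths in m; the calibration is good to about 2 mm. A picture is of the moment at which its call begins: read the wrist's pose just before it. camera_model takes no time and is no camera call; for the wrist camera it gives the pose at the moment of the call.
- bot.hand_in(): hands the job in; it is judged then, once.
The state is a dict: "time_s": time; "joint_positions": joint angles; "qvel": joint speeds; "tau": joint torques, N m; "position": TCP position; "tcp_rot": TCP orientation; "force": force on the tool from outside, world axes, zero at the start; "moment": the same for the moment, N m; "opening": opening from 0.0 (shut) to 1.0 (fully open); "grasp_force": force on a finger pad.
Only numpy, scipy, OpenCV 4.12 (cv2) and the standard library are available. Lean on these libraries where they do the work, as an engineer would, in place of code of your own. Each camera call takes 0.05 s, during which the arm holds its last target. There are 200 camera calls.

## Working session

There is one attempt and no reset: what is moved stays moved. The work goes in short steps, Python scripts to look and compute and a tool call to move; the robot and the scene stay as the last step left them, time stands still between calls to the robot, and variables do not carry over. Pictures are saved under pics/ and viewed, at most 10 in all, crops included, and the job is handed in when it is done.

Besides the shell and the picture viewer there is one more tool, called after "Call:" in YAML: its name, and indented under it one key for each argument. drive_tool: Moves the arm, as the interface text tells. Its arguments: {"type":"object","properties":{"deltas":{"type":"string"}},"required":["deltas"]}

```bash
mkdir -p pics
python3 - <<'E'
from rig import bot, imaging
import cv2, numpy as np
s=bot.read_state(); print(s['time_s'],s['position'],s['tcp_rot'],s['opening'],s['force'])
for n in ('scene','side'):
    im=imaging.capture(n); cv2.imwrite(f'pics/{n}0.png',im[:,:,::-1]); m=imaging.camera_model(n); print(n,m['fx'],m['T'])
E
```

```text
0.0 [ 0.22285309 -0.58313002  0.22157752] [[ 9.34212335e-01  3.56717213e-01 -3.79384435e-04]
 [ 3.56717176e-01 -9.34209952e-01  2.14976213e-03]
 [ 4.12432441e-04 -2.14366724e-03 -9.99997617e-01]] 1.000513526570646 [-0.39623049  0.59091704 -0.22106833]
scene 507.3465568048913 [[-8.29870648e-01  4.29564367e-01 -3.56074658e-01  1.13677339e+00]
 [ 5.57954657e-01  6.40215513e-01 -5.28025281e-01  7.88910014e-01]
 [ 1.14367462e-03 -6.36866196e-01 -7.70973502e-01  1.25477210e+00]
 [ 0.00000000e+00  0.00000000e+00  0.00000000e+00  1.00000000e+00]]
side 406.68354187892726 [[-0.67474539 -0.52032828  0.52342826  0.05425915]
 [-0.73804614  0.47323589 -0.48097368  0.56490251]
 [ 0.00255917 -0.71084898 -0.70334001  0.96912726]
 [ 0.          0.          0.          1.        ]]
```

View pics/scene0.png

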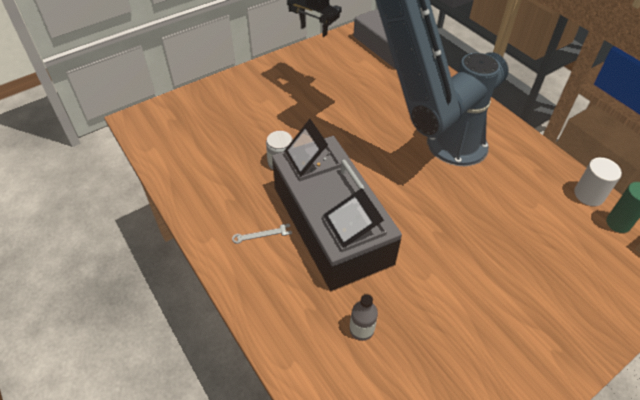

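View pics/side0.png

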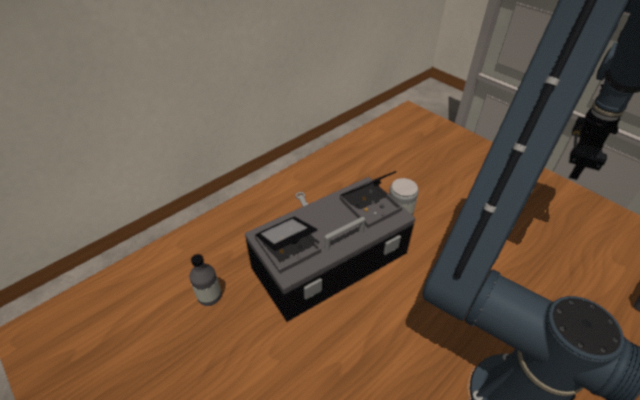

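The scene view shows the box around (335,210), with the can at (280,148), the bottle at (363,318) and the wrench at (262,234). The side view shows the box around (330,245) and the handle from (328,240) to (364,222). I'll enlarge both to pick corners.

Run:
```python
import cv2
a=cv2.imread('pics/scene0.png')[110:290,260:420]; cv2.imwrite('pics/sc.png',cv2.resize(a,None,fx=3.3,fy=3.3,interpolation=cv2.INTER_CUBIC))
a=cv2.imread('pics/side0.png')[165:325,235:435]; cv2.imwrite('pics/sd.png',cv2.resize(a,None,fx=3.7,fy=3.7,interpolation=cv2.INTER_CUBIC))
```

```text
(no output)
```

View pics/sc.png

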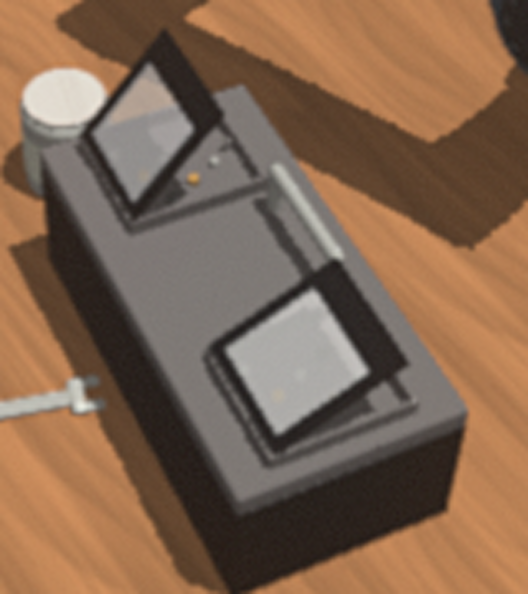

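View pics/sd.png

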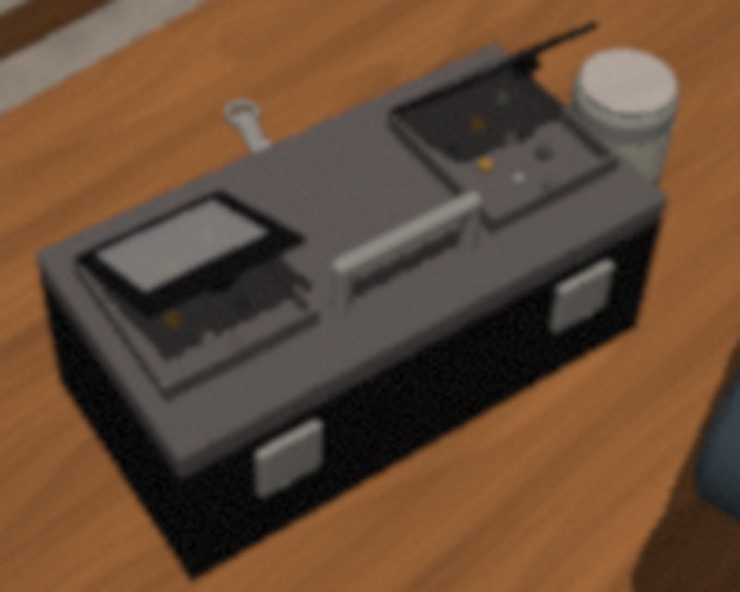

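In the enlarged views, the lid corners (front-left, back-left, front-right, back-right) are at (466,412), (240,502), (242,88) and (45,148) in the scene crop. In the side crop they are at (183,462), (40,255), (664,203) and (497,45). The cover fronts are visible too: the left one is less open and the right one is steep.

```bash
cat > h.py <<'E'
import numpy as np, cv2
from rig import imaging
def ray(cam,px,m=None):
    m=m or imaging.camera_model(cam); K=np.array([[m['fx'],0,m['cx']],[0,m['fy'],m['cy']],[0,0,1]])
    u=cv2.undistortPoints(np.array([[px]],float),K,np.array(m['dist']))[0,0]; T=np.array(m['T'])
    d=T[:3,:3]@[u[0],u[1],1]; return T[:3,3],d/np.linalg.norm(d)
def plane(cam,px,z,m=None):
    o,d=ray(cam,px,m); return o+d*(z-o[2])/d[2]
def tri(r):
    A=0;b=0
    for o,d in r: P=np.eye(3)-np.outer(d,d); A=A+P; b=b+P@o
    p=np.linalg.solve(A,b); return p,[np.linalg.norm((np.eye(3)-np.outer(d,d))@(p-o)) for o,d in r]
sc=lambda x,y:((x+.5)/3.3-.5+260,(y+.5)/3.3-.5+110)
sd=lambda x,y:((x+.5)/3.7-.5+235,(y+.5)/3.7-.5+165)
E
python3 - <<'E'
from h import *
np.set_printoptions(precision=4,suppress=True)
S=dict(FL=(466,412),BL=(240,502),FR=(242,88),BR=(45,148)); D=dict(FL=(183,462),BL=(40,255),FR=(664,203),BR=(497,45))
loc=dict(FL=(-.105,.21),BL=(.105,.21),FR=(-.105,-.21),BR=(.105,-.21))
W=[];L=[]
for k in S:
    a=plane('scene',sc(*S[k]),.155);b=plane('side',sd(*D[k]),.155); print(k,a,b,tri([ray('scene',sc(*S[k])),ray('side',sd(*D[k]))])[0]); W+= [a[:2],b[:2]];L+=[loc[k]]*2
W=np.array(W);L=np.array(L); Lc=(L[:,0]+1j*L[:,1]);Wc=W[:,0]+1j*W[:,1]
r=(np.conj(Lc)*(Wc-Wc.mean())).sum(); th=np.angle(r); sc_=abs(r)/(abs(Lc)**2).sum(); c=Wc.mean()
print('scale',sc_,'center',c,'yaw',np.degrees(th)); print(abs(Wc-c-Lc*np.exp(1j*th)))
R=lambda x,y:c+np.exp(1j*th)*(x+1j*y)
print('handle',R(-.06,0),'hinge',R(.105,0),'padL shut',R(-.03,.135),'padR',R(-.03,-.135))
# handle check z .2
for n,f,p,q in(('scene',sc,(278,170),(338,252)),('side',sd,(340,268),(474,203))):
    print(n,(plane(n,f(*p),.205)+plane(n,f(*q),.205))/2)
# cover front edges -> box frame
for n,p,q in(('Lrightcorner',(335,262),(305,238)),('Lleftcorner',(408,362),(145,308)),('Rrightcorner',(165,30),(595,25))):
    P,e=tri([ray('scene',sc(*p)),ray('side',sd(*q))]); l=(P[0]+1j*P[1]-c)*np.exp(-1j*th); f=.065-l.real; h=P[2]-.171
    print(n,P,e,l,'ang',np.degrees(np.arctan2(h,f)),np.hypot(f,h))
for n,f,p in(('can',sc,(65,100)),('can',sd,(628,82))): print(n,plane(n and ('scene' if f is sc else 'side'),f(*p),.11))
E
```

```text
FL [0.5101 0.2657 0.155 ] [0.5021 0.2637 0.155 ] [0.5059 0.2616 0.1478]
BL [0.7105 0.2337 0.155 ] [0.7057 0.2303 0.155 ] [0.7087 0.2299 0.1506]
FR [ 0.4431 -0.1432  0.155 ] [ 0.4372 -0.1402  0.155 ] [ 0.4401 -0.1465  0.1494]
BR [ 0.6393 -0.179   0.155 ] [ 0.6409 -0.18    0.155 ] [ 0.6398 -0.1783  0.1564]
scale 0.9836202474435244 center (0.5736189495226629+0.04385827266022578j) yaw -9.429413354860307
[0.0062 0.0051 0.0011 0.0069 0.008  0.0061 0.0038 0.0019]
handle (0.5144296583258573+0.05368821709647535j) hinge (0.6772002091170727+0.02665586989678903j) padL shut (0.5661416789058217+0.18194915007116313j) padR (0.5219069289426985-0.08440266031446199j)
scene [0.5149 0.0524 0.205 ]
side [0.5122 0.0553 0.205 ]
Lrightcorner [0.5426 0.1239 0.2266] [np.float64(0.0015630264331442834), np.float64(0.001563026433144232)] (-0.043752684252573316+0.07383286683616515j) ang 27.09282542156341 0.12215699021523206
Lleftcorner [0.5617 0.241  0.2343] [np.float64(0.0011827356369419376), np.float64(0.0011827356369419953)] (-0.044048592721971175+0.19250608030365915j) ang 30.123231007445067 0.12607531515885742
Rrightcorner [ 0.5276 -0.1462  0.2671] [np.float64(0.00017796337514304218), np.float64(0.00017796337514299108)] (-0.014220365580563821-0.1950592693355416j) ang 50.48665740538498 0.12450983549050293
can [ 0.5688 -0.2643  0.11  ]
can [ 0.5664 -0.2682  0.11  ]
```

The box centre is about (0.574, 0.044) with yaw -9.4°. The handle check agrees to 2-3 mm and the measured sizes match the given ones. The left cover stands at about 29° and the right at about 50°. I'll go to the right cover first, above its rear half, with the fingers shut and turned to the box's axes.

Call:
drive_tool:
  deltas: "0 0 0 50 0.1; 0 25 35 90 0.25; 0 55 80 100 0.4; 0 85 120 100 0.55; 0 110 160 100 0.7; 0 140 200 100 0.85; 0 165 240 100 1.0; 0 195 280 100 1.042; 0 225 320 100 1.042; 0 250 360 100 1.042; 0 280 400 100 1.042; 0 310 440 100 1.042"

```text
time_s: 1.3
position: [0.5314, -0.1447, 0.3223]
tcp_rot: [[0.163, 0.987, -0.001], [0.987, -0.163, 0.0], [0.0, -0.001, -1.0]]
force: [0.1, -1.1, -0.0]
opening: 0.03
grasp_force: 0.0
```

Call:
drive_tool:
  deltas: "0 15 25 0 0; 0 34 51 0 0; 0 34 51 0 0; 0 34 51 0 0; 0 34 51 0 0"

```text
time_s: 1.8
position: [0.5642, -0.0964, 0.3222]
tcp_rot: [[0.164, 0.986, -0.001], [0.986, -0.164, -0.0], [-0.0, -0.001, -1.0]]
force: [-0.1, 0.3, 0.4]
opening: 0.006
grasp_force: 0.0
```

Run:
```python
from rig import bot, imaging
import cv2
s=bot.read_state(); print(s['time_s'],s['position'],s['tcp_rot'],s['opening'],s['force'],s['joint_positions'])
cv2.imwrite('pics/w1.png',imaging.capture('wrist')[:,:,::-1])
```

```text
1.8 [ 0.56416884 -0.09636724  0.32220529] [[ 1.63944970e-01  9.86468779e-01 -1.18081207e-03]
 [ 9.86469412e-01 -1.63945305e-01 -1.92083105e-04]
 [-3.83072581e-04 -1.13334393e-03 -9.99999284e-01]] 0.00618161357387114 [-0.05148359  0.33924333  0.43706872] [-2.08574458e+01  2.03966720e+01  8.23425549e+01 -3.52319599e-02
  7.73200790e+01 -1.14137302e+01]
```

View pics/w1.png

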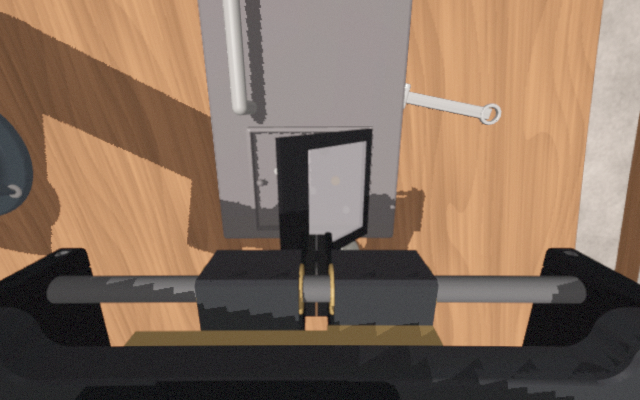

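The wrist view shows the fingers at (318,245) above the raised right cover, which spans columns 280-372. The box edges run straight up the picture, so the yaw is right. Next I'll sweep the cover down.

Call:
drive_tool:
  deltas: "0 -3 1 -30 0; 0 -6 1 -52 0; 0 -10 2 -64 0; 0 -14 3 -76 0; 0 -20 4 -88 0; 0 -26 5 -100 0; 0 -33 6 -112 0; 0 -38 7 -122 0; 0 -43 8 -131 0; 0 -45 8 -137 0; 0 -45 8 -140 0; 0 -45 8 -140 0"

```text
time_s: 3.05
position: [0.5196, -0.0879, 0.1826]
tcp_rot: [[0.164, 0.987, -0.0], [0.987, -0.164, -0.0], [-0.0, -0.0, -1.0]]
force: [0.0, -0.1, -0.6]
opening: 0.004
grasp_force: 0.0
```

Call:
drive_tool:
  deltas: "0 0 4 -2 0; 0 0 4 -4 0; 0 0 4 -5 0; 0 0 4 -6 0; 0 0 4 -7 0; 0 0 4 -8 0; 0 0 4 -8 0"

```text
time_s: 3.75
position: [0.5199, -0.0836, 0.1758]
tcp_rot: [[0.163, 0.987, 0.0], [0.987, -0.163, -0.0], [-0.0, 0.0, -1.0]]
force: [-2.1, 1.0, 9.9]
opening: 0.006
grasp_force: 4.7
```

Call:
drive_tool:
  deltas: "0 0 0 -3 0; 0 0 0 -6 0; 0 0 0 -6 0; 0 0 0 -6 0"

```text
time_s: 4.15
position: [0.5199, -0.0837, 0.1742]
tcp_rot: [[0.163, 0.987, 0.002], [0.987, -0.163, -0.001], [-0.001, 0.002, -1.0]]
force: [-10.9, 2.7, 37.4]
opening: 0.008
grasp_force: 18.6
```

It went stiff at 37 N with z at 0.174, so the right cover is shut. I'll lift and cross to the left cover.

Call:
drive_tool:
  deltas: "0 0 0 30 0; 0 0 0 75 0; 0 10 20 110 0; 0 22 65 120 0; 0 34 110 120 0; 0 46 155 120 0; 0 58 200 120 0; 0 69 240 120 0; 0 69 258 115 0; 0 69 258 90 0; 0 69 258 75 0; 0 69 258 75 0"

```text
time_s: 5.35
position: [0.5864, 0.1737, 0.2405]
tcp_rot: [[0.163, 0.987, -0.007], [0.987, -0.163, -0.001], [-0.002, -0.007, -1.0]]
force: [0.4, -0.1, 0.1]
opening: 0.004
grasp_force: 0.0
```

Run:
```python
from rig import bot, imaging
import cv2
s=bot.read_state(); print(s['time_s'],s['position'],s['force'])
cv2.imwrite('pics/s2.png',cv2.resize(imaging.capture('side')[150:330,220:460],None,fx=3.2,fy=3.2,interpolation=cv2.INTER_CUBIC)[:,:,::-1])
```

```text
5.35 [0.5864349  0.17369446 0.240519  ] [ 0.41883855 -0.11557237  0.14184934]
```

View pics/s2.png

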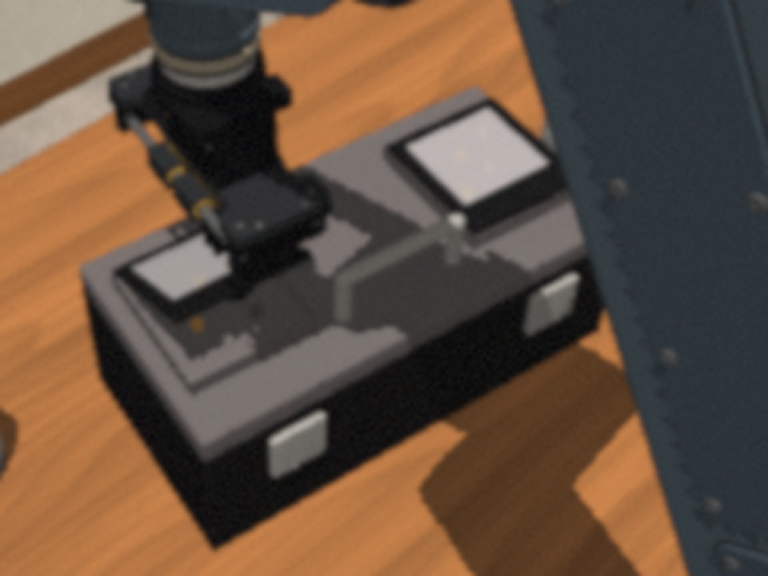

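The picture shows the right cover down with its near corner at about (473,228), and the fingers at (240,285) over the left cover. I'll check the right cover against projections for shut and for caught at 0.1 rad.

Run:
```python
from h import *
m=imaging.camera_model('side');K=np.array([[m['fx'],0,m['cx']],[0,m['fy'],m['cy']],[0,0,1]]);T=np.linalg.inv(m['T'])
c=.5736+.0439j;e=np.exp(-1j*np.radians(9.43))
for a in (0,.1,.2):
  for y in (-.076,):
   for t in (0,.005):
    w=c+e*(.065-.127*np.cos(a)+t*np.sin(a)+1j*y)
    p=cv2.projectPoints(np.array([[w.real,w.imag,.171+.127*np.sin(a)+t*np.cos(a)]]),cv2.Rodrigues(T[:3,:3])[0],T[:3,3],K,np.array(m['dist']))[0].ravel()
    print(a,t,(p-[220,150]+.5)*3.2-.5)
```

```text
0 0 [474.79816882 240.29274857]
0 0.005 [475.32741723 236.21314652]
0.1 0 [475.67020769 229.41754655]
0.1 0.005 [475.82758852 224.91416768]
0.2 0 [475.58643334 217.5234705 ]
0.2 0.005 [475.36159448 212.64311714]
```

Call:
drive_tool:
  deltas: "0 0 3 -10 0; 0 -3 4 -18 0; 0 -7 5 -26 0; 0 -11 5 -34 0; 0 -15 6 -41 0; 0 -19 7 -48 0; 0 -23 7 -55 0; 0 -23 7 -60 0; 0 -23 7 -62 0; 0 -23 7 -64 0; 0 -23 7 -66 0; 0 -23 7 -67 0"

```text
time_s: 6.6
position: [0.5659, 0.1813, 0.1761]
tcp_rot: [[0.163, 0.987, -0.0], [0.987, -0.163, -0.0], [-0.0, -0.0, -1.0]]
force: [-1.9, 0.0, 5.0]
opening: 0.008
grasp_force: 2.7
```

Call:
drive_tool:
  deltas: "0 0 0 -2 0; 0 0 0 -4 0; 0 0 0 -6 0; 0 0 0 -7 0; 0 0 0 -7 0"

```text
time_s: 7.1
position: [0.5659, 0.1814, 0.1748]
tcp_rot: [[0.163, 0.987, 0.002], [0.987, -0.163, -0.0], [0.0, 0.002, -1.0]]
force: [-8.6, -1.1, 28.1]
opening: 0.002
grasp_force: 14.3
```

Both covers went stiff at z of about 0.175, the height given for shut. I'll lift, open the fingers and move above the handle.

Call:
drive_tool:
  deltas: "0 0 0 30 0; 0 0 0 70 0; 20 -8 -20 105 0; 87 -20 -50 120 0; 87 -33 -80 120 0; 87 -45 -110 120 0; 87 -54 -131 120 0; 87 -54 -131 120 0; 87 -54 -131 120 0; 87 -54 -131 120 0"

```text
time_s: 8.1
position: [0.5124, 0.0509, 0.2894]
tcp_rot: [[0.163, 0.987, 0.0], [0.987, -0.163, 0.0], [0.0, 0.0, -1.0]]
force: [-0.6, 0.7, 0.9]
opening: 0.652
grasp_force: 0.0
```

Run:
```python
from rig import bot, imaging
import cv2, numpy as np
s=bot.read_state(); print(s['time_s'],s['position'],s['force'],s['opening'])
a=imaging.capture('side')[165:325,235:435];b=imaging.capture('wrist')
im=np.vstack([cv2.resize(a,(500,400),interpolation=cv2.INTER_CUBIC)[:300],cv2.resize(b,(480,300))[:, :].copy() if 0 else np.pad(cv2.resize(b,(480,300)),((0,0),(0,20),(0,0)))])
cv2.imwrite('pics/c3.png',im[:,:,::-1])
```

```text
8.1 [0.51235734 0.0508984  0.28942356] [-0.55526491  0.71383215  0.87150288] 0.6520184122839072
```

View pics/c3.png

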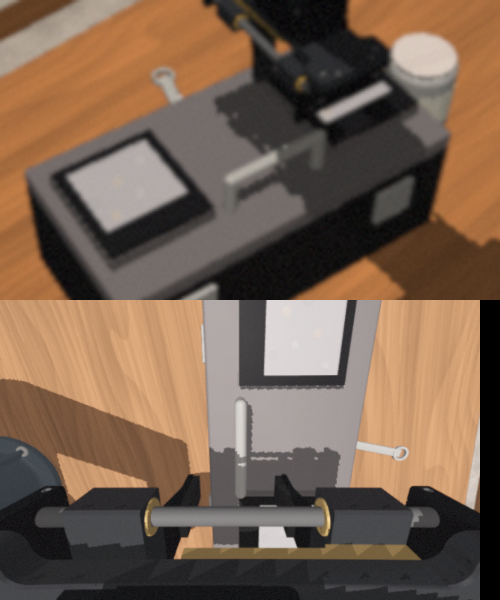

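Both covers lie flat. The bar (column 241) sits midway between the fingers (190 and 285). Descending to pinch it.

Call:
drive_tool:
  deltas: "87 0 3 -10 0; 87 0 3 -40 0; 87 0 3 -75 0; 87 0 3 -100 0; 87 0 3 -107 0; 87 0 3 -107 0; 0 0 3 -107 0; 0 0 3 -107 0; 0 0 3 -107 0; 0 0 3 -107 0; 0 0 3 -107 0; 0 0 3 -107 0"

```text
time_s: 9.4
position: [0.5119, 0.0533, 0.1828]
tcp_rot: [[0.163, 0.987, 0.0], [0.987, -0.163, -0.0], [0.0, 0.0, -1.0]]
force: [-1.0, -0.0, 0.0]
opening: 0.538
grasp_force: 0.0
```

Call:
drive_tool:
  deltas: "0 0 0 0 0; 0 0 0 0 0; 0 0 0 0 0; 0 0 0 0 0"

```text
time_s: 9.8
position: [0.5161, 0.0526, 0.1829]
tcp_rot: [[0.163, 0.987, 0.01], [0.987, -0.163, -0.001], [0.0, 0.01, -1.0]]
force: [11.8, -2.0, -9.7]
opening: 0.174
grasp_force: 6.0
```

Call:
drive_tool:
  deltas: "0 3 0 0 0; 0 3 0 0 0; 0 3 0 0 0; 0 3 0 0 0"

```text
time_s: 10.2
position: [0.5168, 0.0525, 0.1829]
tcp_rot: [[0.163, 0.987, 0.004], [0.987, -0.163, -0.001], [-0.001, 0.005, -1.0]]
force: [3.9, -2.8, -2.7]
opening: 0.15
grasp_force: 30.0
```

The bar is gripped: 30 N and about 13 mm opening. I'll lift along the arc, 25° first.

Call:
drive_tool:
  deltas: "0 3 0 7 0; 0 7 -1 14 0; 0 10 -2 21 0; 0 14 -2 28 0; 0 19 -3 34 0; 0 23 -4 40 0; 0 28 -5 46 0; 0 33 -6 52 0; 0 39 -6 58 0; 0 44 -7 63 0; 0 44 -7 63 0; 0 44 -7 63 0"

```text
time_s: 11.4
position: [0.5578, 0.0459, 0.2455]
tcp_rot: [[0.163, 0.987, -0.002], [0.987, -0.163, -0.001], [-0.001, -0.002, -1.0]]
force: [-0.7, -4.2, -8.9]
opening: 0.147
grasp_force: 30.0
```

Call:
drive_tool:
  deltas: "0 6 -1 5 0; 0 12 -2 10 0; 0 18 -3 15 0; 0 25 -4 19 0; 0 31 -5 23 0; 0 38 -6 27 0; 0 45 -7 30 0; 0 52 -9 33 0; 0 60 -10 36 0; 0 67 -11 38 0; 0 67 -11 38 0; 0 67 -11 38 0"

```text
time_s: 12.6
position: [0.6248, 0.0351, 0.2878]
tcp_rot: [[0.163, 0.987, 0.0], [0.987, -0.163, -0.001], [-0.001, 0.0, -1.0]]
force: [-7.9, -3.6, 8.9]
opening: 0.151
grasp_force: 30.0
```

Run:
```python
from rig import bot, imaging
import cv2, numpy as np
for n in('scene','side'):
    im=imaging.capture(n); cv2.imwrite(f'pics/{n}4.png',im[:,:,::-1])
s=bot.read_state(); print(s['time_s'],s['position'],s['force'],s['opening'],s['grasp_force'],s['qvel'])
a=cv2.imread('pics/scene4.png')[90:290,250:430];b=cv2.imread('pics/side4.png')[130:330,230:450]
cv2.imwrite('pics/c4.png',np.hstack([cv2.resize(x,None,fx=2,fy=2,interpolation=2) for x in(a,b)]))
p0=np.array([.5168,.0525,.1829]);d=s['position']-p0
b=d[:2]@[.9865,-.1638];print('b,u',b,d[2], 'lid deg by pos',np.degrees(np.arctan2(.07+d[2],.165-b)-np.arctan2(.07,.165)),'r',np.hypot(.07+d[2],.165-b))
```

```text
12.7 [0.62469155 0.03508252 0.28778761] [-7.79399053 -2.80455157  8.90594124] 0.14663624085398222 30.00203847885132 [ 0.00794049 -0.05922936  0.00359749  0.01388698 -0.08415313 -0.09963434]
b,u 0.10928799210855084 0.10488760810058129 lid deg by pos 49.34154099859291 r 0.18354700567004464
```

View pics/c4.png

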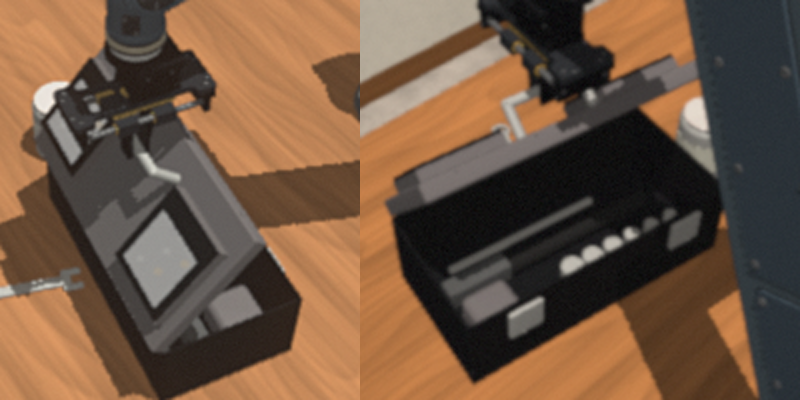

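The lid is open and held, and both covers are still shut on it. The lid's lower front-left corner is at about (265,240) in the left half and (388,207) in the right half. I'll measure the lid angle by casting those rays onto the lid's left-end plane, as a check on the arm's own reading.

Run:
```python
from h import *
c=.5736+.0439j;e=np.exp(-1j*np.radians(9.43))
n=np.array([-e.imag,e.real,0]);ex=np.array([e.real,e.imag,0]);C=np.array([c.real,c.imag,0])
for cam,px in(('scene',((265.5)/2-.5+250,240.5/2-.5+90)),('side',((388.5-360)/2-.5+230,207.5/2-.5+130))):
    o,d=ray(cam,px);t=(.21-n@(o-C))/(n@d);P=o+d*t
    f=.105-ex@(P-C);z=P[2]-.13;print(cam,P,np.degrees(np.arctan2(z,f)),np.hypot(f,z))
```

```text
scene [0.5843953  0.25498375 0.30263762] 53.24564319756185 0.21547157679597012
side [0.70599074 0.23478834 0.15949197] 79.10996036039406 0.03003281123429056
```

The side pick landed on the hinge end, so it isn't usable. At 50° the lid's underside is seen edge-on in that view, which makes it a sharp test. I'll take a closer crop along with projected corner positions.

Run:
```python
from h import *
c=.5736+.0439j;e=np.exp(-1j*np.radians(9.43))
A=cv2.imread('pics/scene4.png')[185:275,320:410];B=cv2.imread('pics/side4.png')[185:275,235:325]
cv2.imwrite('pics/c5.png',np.hstack([cv2.resize(x,(400,400),interpolation=cv2.INTER_CUBIC) for x in(A,B)])*1)
for cam,o in(('scene',(320,185)),('side',(235,185))):
    m=imaging.camera_model(cam);K=np.array([[m['fx'],0,m['cx']],[0,m['fy'],m['cy']],[0,0,1]]);T=np.linalg.inv(m['T'])
    pr=lambda f,y,z:np.round(((cv2.projectPoints(np.array([[(w:=c+e*(.105-f+1j*y)).real,w.imag,.13+z]]),cv2.Rodrigues(T[:3,:3])[0],T[:3,3],K,np.array(m['dist']))[0].ravel()-o+.5)*400/90-.5)+([400,0] if cam=='side' else [0,0]))
    print(cam,'rim FL',pr(.21,.21,0),'hinge BL',pr(0,.21,0))
    for a in(46,50,54):
        q=np.radians(a);C,S=np.cos(q),np.sin(q);g=lambda f,z:pr(f*C-z*S,.21,f*S+z*C);print(a,'low',g(.21,0),'top',g(.21,.025),'backtop',g(0,.025))
```

```text
scene rim FL [366. 244.] hinge BL [ 54. 367.]
46 low [301. 126.] top [276. 117.] backtop [ 27. 362.]
50 low [286. 122.] top [258. 115.] backtop [ 25. 364.]
54 low [269. 118.] top [238. 114.] backtop [ 23. 366.]
side rim FL [613. 494.] hinge BL [443. 242.]
46 low [532. 234.] top [512. 189.] backtop [426. 204.]
50 low [520. 208.] top [499. 162.] backtop [426. 205.]
54 low [507. 181.] top [486. 136.] backtop [425. 205.]
```

View pics/c5.png

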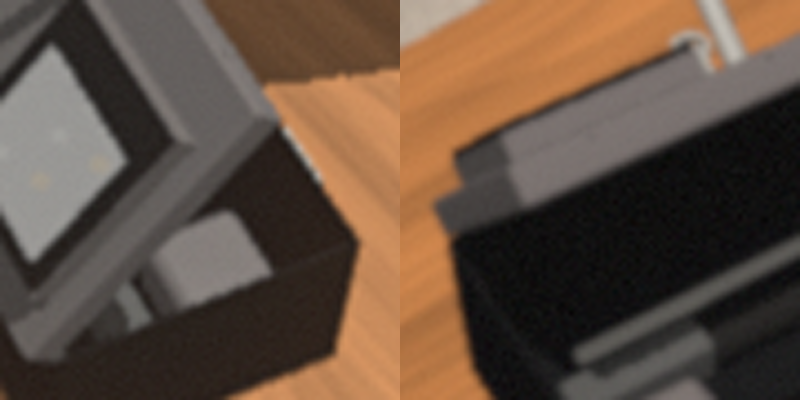

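With the box rim used as reference, the picture shows the scene corner at (276,118) and the rim at (357,240), 9 px left and 4 px above its projection. Corrected, the corner lands at (285,122), which is 50°. The side corner at about (517,206) also gives 50°, and the arm's position gives 49-50°. I'll hold briefly, then hand in.

Call:
drive_tool:
  deltas: "0 0 0 0 0; 0 0 0 0 0; 0 0 0 0 0; 0 0 0 0 0; 0 0 0 0 0"

```text
time_s: 13.2
position: [0.6247, 0.0351, 0.2878]
tcp_rot: [[0.163, 0.987, -0.0], [0.987, -0.163, -0.001], [-0.001, 0.0, -1.0]]
force: [-8.7, -3.1, 9.0]
opening: 0.147
grasp_force: 30.0
```

```bash
python3 -c "
from rig import bot
s=bot.read_state();print(s['position'],s['force'],s['grasp_force']);print(bot.hand_in())"
```

```text
[0.62465185 0.03508966 0.28777444] [-8.68146443 -3.12992461  9.03372721] 30.00196874141693
the job is handed in; nothing more can be done
None
```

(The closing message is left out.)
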